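# Clear and oil the bread board

## Robot

A 6-joint arm with a two-finger parallel gripper is mounted at the origin on the work surface. World frame = base frame: x ahead of the robot, y to its left, z up, the work surface at z = 0. Lengths are in m, angles in degrees, forces in N, time in s.
With the tool pointing down it reaches from about 0.3 to 0.775 m from the base axis. Payload 14.6 kg.
Tool frame: the origin (TCP) lies between the finger pads; the fingertips stand 25 mm ahead of it and the grasp point (between the pads) lies 6 mm ahead of it (env.finger_overhang is the distance from the TCP to the fingertips, in m); z points along the fingers, y is the line along which they close (so a half turn about z gives the same grasp; the last joint's range is limited). The gripper opens to 94 mm and grips with 3 to 60 N. Pads are 16 mm wide; open, the fingers measure 119 mm over their backs; the gripper's body (75 mm by 177 mm) begins 78 mm behind the grasp point.
Start: joints at [-81.051, 17.183, 87.147, -0, 75.671, -3.816], TCP at [0.122, -0.536, 0.23] pointing down, gripper open.
Joint ranges: [-173.82, 173.82], [-45.26, 126.66], [13.44, 144.39], [-59.66, 239.66], [0, 175.72], [-146.38, 146.38]. Speed limits (degrees/s): [127.2, 127.2, 147.25, 180, 180, 180].

## Interface

Orientations are given as a 3x3 rotation matrix whose columns are the frame's x, y, z axes.
In Python, from plant import env, viewer, job gives the robot as it stands.
- The arm moves only by the tool play_rows, never from a script. Its argument "increments" is a list of rows, each a list of 7 numbers: the shift along the tool's x, y, z in m, then the turn, a rotation vector about the tool's x, y, z in degrees, then the opening, from 0 (shut) to 1 (fully open). A call has 1 to 12 rows; each row is the pose to reach, as a shift and turn from the pose commanded when the call began, along the tool's axes at that moment; what a row does not reach only later rows make up. A row lasts 1/12 s, in which the tool goes at most 41.7 mm and 7.16 degrees, less where a joint would pass 70% of its speed; a pose out of reach is approached as far as the arm can. A call with a gripper value outside its range is refused whole. The fingers move at their own pace and stop on an object; the grip force is fixed at half the most. Time passes only in rows, so rows that repeat a pose let the fingers close. It gives the time, the measured TCP pose, the force, the opening and the grip force at its end, in the units of the state.
- env.get_obs(): the state, without advancing time (a new reading comes with each control period).
- viewer.get_image(name): name is "side" or "top" or "wrist"; returns (picture, depth): 480x640x3 uint8, blue, green, red; 480x640 float32, m along the optical axis (not along the pixel's ray), 0 where there is no reading.
- viewer.calibration(name): a dict with "fx", "fy", "cx", "cy" (pixels), "k1" (the pictures are not rectified: a ray, as slopes to the right and down, at radius r is drawn at 1 + k1 r^2 times it, then the intrinsics apply), "cam_to_world" (4x4, takes a point from camera to world coordinates). Camera axes: x right, y up, looking along -z (the intrinsics and any distortion apply to the point x, -y, -z); pixel columns grow to the right and rows downward; lengths in m; the calibration is good to about 2 mm. A picture is of the moment at which its call begins: read the wrist's pose just before it. calibration takes no time and is no camera call; for the wrist camera it gives the pose at the moment of the call.
- job.finish_job(): hands the job in; it is judged then, once.
The state is a dict: "time": time; "joint_pos": joint angles; "qvel": joint speeds; "joint_efforts": joint torques, N m; "tcp_pos": TCP position; "tcp_rot": TCP orientation; "force": force on the tool from outside, world axes, zero at the start; "ft_torque": the same for the moment, N m; "gripper_width": opening from 0.0 (shut) to 1.0 (fully open); "gripper_force": force on a finger pad.
Only numpy, scipy, OpenCV 4.12 (cv2) and the standard library are available. Lean on these libraries where they do the work, as an engineer would, in place of code of your own. Each camera call takes 0.05 s, during which the arm holds its last target. There are 200 camera calls.

## Task

Get the bread board ready for oiling and oil it: first put every bread end into the steel waste bin. Then take the stubby brush, dip its bristles well into the oil pot, dab them gently on the half of the board that has the handle, dip again, and dab the other half. Finally stand the brush upright, bristles down, back on its cork coaster, keeping the pot upright throughout and leaving the jar, mill, mug and spice jar alone.

Things in the scene. Friction and masses are not known exactly. Their poses are not given: they have to be found in the camera images.
- board: Wooden paddle-shaped board lying flat, fixed: rectangle 240 mm long (its x) by 200 mm wide (its y), 20 mm thick, with a rounded handle that sticks out 70 mm from its far (+x) end. Origin: centre of the underside of the rectangle; its top is 20 mm above. +x points to the handle: the half at x > 0 is the handle half.
- caddy: Square open-topped steel food-waste bin, fixed, 170 x 170 mm outside, 100 mm tall, walls 4 mm. Origin: centre of its underside; sides along its x and y. Stands to the left or right of the board.
- coaster: Round cork coaster, 90 mm across, 8 mm thick, fixed, on the other side of the board from the bin; the brush stands on it. Origin: centre of its underside.
- pot: Small open white ceramic oil pot, loose (300 g), 55 mm tall, 92 mm across the rim, 82 mm at the foot, walls 4 mm, inner floor 6 mm above its underside. Starts 135 to 160 mm nearer the robot than the coaster. It looks empty: no liquid is simulated. Origin: centre of its underside.
- pot_rim (a point): Centre of the pot's mouth, at rim height (55 mm above its underside); z up when the pot is upright.
- brush: Stubby round brush, 119 mm tall, stands bristles-down, loose, 115 g. Upwards: flat-ended bristles 42 mm across (0-34 mm), steel ferrule 36 mm across (to 48 mm), round wooden handle 30 mm across (58-112 mm; grip about 90 mm up). Origin: centre of the bristles' free end, z up the handle. The bristles spring up into the ferrule, 600 N/m, 12 mm at most.
- crust0: Dry bread end, a brown block with rounded edges, 50 mm long (its x) by 34 mm wide (its y) by 30 mm high, 30 g, loose on the board at the start. Origin: centre of its underside. None if absent.
- crust1: Dry bread end, a brown block with rounded edges, 46 mm long (its x) by 32 mm wide (its y) by 26 mm high, 30 g, loose on the board at the start. Origin: centre of its underside. None if absent.
- crust2: Dry bread end, a brown block with rounded edges, 48 mm long (its x) by 36 mm wide (its y) by 28 mm high, 30 g, loose on the board at the start. Origin: centre of its underside. None if absent.
- crust3: Dry bread end, a brown block with rounded edges, 44 mm long (its x) by 34 mm wide (its y) by 30 mm high, 30 g, loose on the board at the start. Origin: centre of its underside. None if absent.
- crust4: Dry bread end, a brown block with rounded edges, 50 mm long (its x) by 32 mm wide (its y) by 26 mm high, 30 g, loose on the board at the start. Origin: centre of its underside. None if absent.
- crust5: Dry bread end, a brown block with rounded edges, 46 mm long (its x) by 36 mm wide (its y) by 28 mm high, 30 g, loose on the board at the start. Origin: centre of its underside. None if absent.
- jar: Bystander: closed glass storage jar, 70 mm across, 150 mm tall, beyond the board. Origin: centre of its underside.
- mill: Bystander: dark turned wooden pepper mill, 56 mm across, 180 mm tall, beyond the board. Origin: centre of its underside.
- mug: Bystander: grey mug, 80 mm across, 90 mm tall, far right. Origin: centre of its underside.
- spice: Bystander: small spice jar, 50 mm across, 85 mm tall, far left. Origin: centre of its underside.
There are look-alikes about, which are no part of the job. Leave any yellow look-alike of the crust2 alone. Several things have the shape of the caddy; the one meant has the colours described above.

How it is judged:
By the outcome, as a careful person would: the job done as asked, in the order asked, and still so for the second after the job is handed in, with the robot touching nothing.
Of crust0, crust1, crust2, crust3, crust4, crust5 only 4 to 6 are there at a start; the rules pass over those that are not, and their reading is None.
At some moment in a run one of crust0, crust1, crust2, crust3, crust4, crust5, pot may be knocked a few centimetres aside while the robot is not near it.
It also fails if it takes over 210 s, if anything falls off the work surface, if the arm or the gripper's body presses on something with over 40 N, if the wrist force passes 120 N, or if a joint passes its speed limit or range.

## Working session

There is one attempt and no reset: what is moved stays moved. The work goes in short steps, Python scripts to look and compute and a tool call to move; the robot and the scene stay as the last step left them, time stands still between calls to the robot, and variables do not carry over. Pictures are saved under pics/ and viewed, at most 14 in all, crops included, and the job is handed in when it is done.

Besides the shell and the picture viewer there is one more tool, called after "Call:" as name([rows], argument=value, ...), one row to a line, values as JSON. play_rows: Moves the arm, as the interface text tells. Its arguments: {"type":"object","properties":{"increments":{"type":"array","items":{"type":"array","items":{"type":"number"}}}},"required":["increments"]}

```bash
mkdir -p pics; ls; cat > h.py <<'E'
import numpy as np, cv2
from plant import env, viewer, job
def grab(n,save=None):
    c=viewer.calibration(n); im,d=viewer.get_image(n)
    if save: cv2.imwrite('pics/'+save,im)
    return im,d,c
def rays(c,uv):
    uv=np.atleast_2d(np.asarray(uv,float))
    K=np.array([[c['fx'],0,c['cx']],[0,c['fy'],c['cy']],[0,0,1]])
    p=cv2.undistortPoints(uv.reshape(-1,1,2),K,np.array([c['k1'],0,0,0.])).reshape(-1,2)
    T=np.array(c['cam_to_world']); r=np.c_[p[:,0],-p[:,1],-np.ones(len(p))]
    return T[:3,3], r@T[:3,:3].T
def onplane(c,uv,z):
    o,r=rays(c,uv); s=(z-o[2])/r[:,2]; return o+r*s[:,None]
def pts(c,uv,d):
    uv=np.asarray(uv); o,r=rays(c,uv); return o+r*d[uv[:,1].astype(int),uv[:,0].astype(int)][:,None]
E
python3 - <<'E'
from h import *
a,_,c=grab('top','top0.png'); print(c)
b,_,c=grab('side','side0.png'); print(c)
o=env.get_obs(); print(o['time'],o['tcp_pos'],o['tcp_rot'],o['force'])
E
```

```text
pics
{'fx': 575.3961678871099, 'fy': 575.3961678871099, 'cx': 321.08694377514183, 'cy': 234.00322777079828, 'k1': -0.17560288542663655, 'cam_to_world': array([[-0.00660263,  0.98676848, -0.16200113,  0.28088534],
       [-0.99986976, -0.00890052, -0.01346275, -0.00957586],
       [-0.01472651,  0.16189114,  0.98669873,  1.65839448],
       [ 0.        ,  0.        ,  0.        ,  1.        ]])}
{'fx': 446.5603444266043, 'fy': 446.5603444266043, 'cx': 321.22521002175387, 'cy': 235.1847291179548, 'k1': 0.038326179545463114, 'cam_to_world': array([[-9.67789598e-01,  1.54244721e-01, -1.98977034e-01,
         3.25945104e-01],
       [-2.51760298e-01, -5.93602957e-01,  7.64363972e-01,
         8.83218200e-01],
       [-2.14248301e-04,  7.89838019e-01,  6.13315464e-01,
         7.87875205e-01],
       [ 0.00000000e+00,  0.00000000e+00,  0.00000000e+00,
         1.00000000e+00]])}
0.1 [ 0.12148747 -0.53619006  0.22994177] [[ 9.75286262e-01  2.20944968e-01 -1.65681806e-04]
 [ 2.20945019e-01 -9.75285713e-01  1.03771870e-03]
 [ 6.76916264e-05 -1.04867936e-03 -9.99999448e-01]] [-0.54124214 -0.06256971  0.05777638]
```

View pics/top0.png

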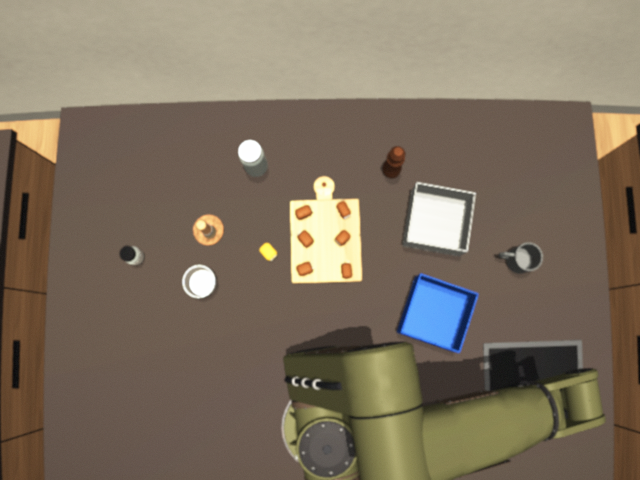

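View pics/side0.png

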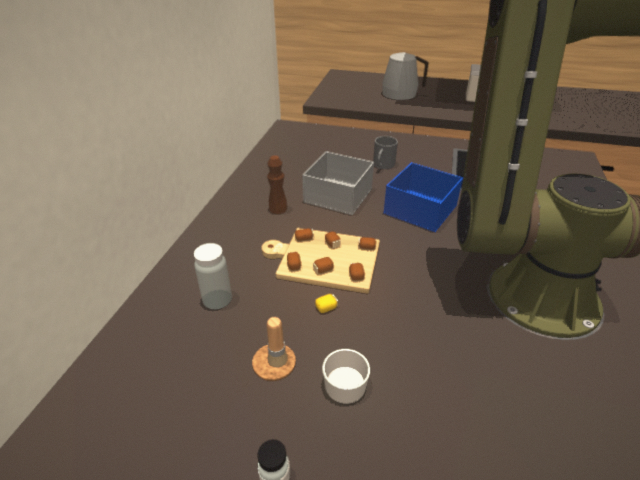

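Top view: six brown bread ends on the board, at about (304,212), (344,210), (306,239), (343,238), (304,269) and (347,271). The yellow look-alike at (268,252) stays put. There are two bin shapes: grey steel at (440,218) and blue at (438,313). The steel one fits the description, and it sits across the board from the coaster (208,230). The pot is at (200,282). Next I'll confirm this in a crop and measure.

```bash
cat >> h.py <<'E'
def comps(m,amin=40):
    n,l,s,ce=cv2.connectedComponentsWithStats(m.astype(np.uint8))
    return [(l==i,ce[i],s[i]) for i in range(1,n) if s[i][4]>=amin]
def tri(c1,u1,c2,u2):
    o1,r1=rays(c1,u1);o2,r2=rays(c2,u2);r1=r1[0]/np.linalg.norm(r1);r2=r2[0]/np.linalg.norm(r2)
    s=np.linalg.lstsq(np.c_[r1,-r2],o2-o1,rcond=None)[0]; a=o1+s[0]*r1;b=o2+s[1]*r2
    return (a+b)/2,np.linalg.norm(a-b)
def brown(im):
    h=cv2.cvtColor(im,cv2.COLOR_BGR2HSV); 
    return ((h[...,0]<14)|(h[...,0]>174))&(h[...,1]>150)&(h[...,2]>60)&(h[...,2]<215)
E
python3 - <<'E'
from h import *
im,d,c=grab('top'); s,ds,cs=grab('side')
cv2.imwrite('pics/crop.png',cv2.resize(im[170:350,180:500],None,fx=2.5,fy=2.5,interpolation=cv2.INTER_CUBIC))
for nm,i,dd,cc,roi in (('top',im,d,c,(285,195,370,290)),('side',s,ds,cs,(275,225,385,290))):
    m=brown(i); k=np.zeros_like(m); k[roi[1]:roi[3],roi[0]:roi[2]]=1
    for mm,ce,st in comps(m&k,20):
        v,u=np.nonzero(mm); P=pts(cc,np.c_[u,v],dd); zt=np.percentile(P[:,2],90)
        T=P[P[:,2]>zt-0.008]; r=cv2.minAreaRect((T[:,:2]*1000).astype(np.float32))
        print(nm,ce.round(1),st[4],'ztop',zt.round(4),'rect',np.round(r[0],1),np.round(r[1],1),round(r[2],1))
def region(i0,j0,i1,j1,zlo,zhi):
    v,u=np.mgrid[j0:j1,i0:i1]; P=pts(c,np.c_[u.ravel(),v.ravel()],d); return P[(P[:,2]>zlo)&(P[:,2]<zhi)]
for n,a,z in (('caddy',(400,175,485,260),(.085,.115)),('blue',(390,268,485,358),(.085,.12)),('pot',(178,260,222,304),(.047,.065)),('brush',(192,212,226,246),(.112,.13)),('coaster',(185,210,230,250),(.004,.013)),('board',(285,195,366,290),(.015,.026)),('yellow',(257,240,282,264),(.015,.05))):
    P=region(*a,*z)
    if len(P)<3: print(n,len(P));continue
    r=cv2.minAreaRect((P[:,:2]*1000).astype(np.float32)); print(n,len(P),np.round(r[0],1),np.round(r[1],1),round(r[2],1),np.percentile(P[:,2],[10,50,90]).round(4))
P=region(305,175,345,195,.012,.03);print('handle',P.mean(0),P.min(0),P.max(0))
E
```

```text
top [342.7 208.6] 78 ztop 0.0502 rect [458.5 -39.7] [ 35.3 358.6] 86.0
top [303.1 212.3] 75 ztop 0.0528 rect [609.9  63.7] [28.5 41.5] 23.3
top [304.8 238.6] 75 ztop 0.0518 rect [533.4  57.3] [39.  28.1] 41.8
top [342.5 237. ] 70 ztop 0.0539 rect [419.1 -22.3] [ 33.1 275.6] 77.9
top [303.8 268.6] 69 ztop 0.0522 rect [447.2  61.3] [29.5 37. ] 22.5
top [346.2 270.3] 71 ztop 0.0505 rect [441.7 -57.2] [38.1 24.1] 8.8
side [303.4 234. ] 155 ztop 0.0459 rect [617.8 -45.3] [42.7 31.7] 32.8
side [331.2 237.2] 111 ztop 0.0504 rect [536.4 -42.1] [27.1 38.3] 47.8
side [367.2 242.7] 155 ztop 0.0459 rect [441.7 -53.3] [30.5 38.6] 89.2
side [293.4 260.6] 176 ztop 0.0505 rect [465.8 463.2] [ 27.7 884.9] 20.2
side [323.9 264.4] 188 ztop 0.0487 rect [421.9 461.4] [ 42.8 864.1] 15.7
side [356.4 271.2] 195 ztop 0.0482 rect [381.1 462.1] [ 32.8 848.7] 9.7
caddy 567 [ 584.2 -322. ] [172.7 172.1] 79.1 [0.0892 0.0986 0.104 ]
blue 526 [ 318.5 -307.2] [171.4 171.9] 69.9 [0.0897 0.0994 0.1044]
pot 177 [413.4 360.4] [91.9 89.2] 2.2 [0.0493 0.0549 0.06  ]
brush 79 [559.8 340.7] [28.7 25.3] 43.5 [0.1169 0.1238 0.1288]
coaster 571 [569.1 350. ] [135.8 117.3] 89.4 [0.0046 0.0073 0.0112]
board 3833 [539.8   0. ] [253.4 199.9] 1.1 [0.0168 0.0206 0.0245]
yellow 196 [502.  164.9] [49.3 34.8] 44.8 [0.0218 0.0273 0.0331]
handle [0.6916315  0.00314619 0.0206299 ] [ 0.66659467 -0.02601559  0.01210774] [0.72027807 0.03266411 0.02992606]
```

View pics/crop.png

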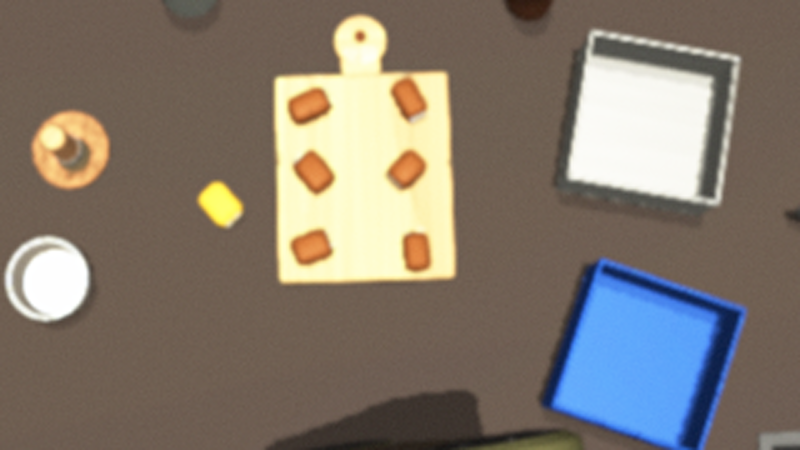

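The crop confirms the grey steel bin at top pixel (440,218) as the target. The blue one is not, and the yellow block is left alone. Now the exact crust poses, triangulated as a height check.

```bash
cat >> h.py <<'E'
def crusts(show=True):
    im,d,c=grab('top'); out=[]
    m=brown(im); k=np.zeros_like(m); k[190:300,270:395]=1
    for mm,ce,st in comps(m&k,25):
        v,u=np.nonzero(mm); P=pts(c,np.c_[u,v],d); z=np.median(P[P[:,2]>.03,2]) if (P[:,2]>.03).any() else .045
        Q=onplane(c,np.c_[u,v],0.042)[:,:2]*1000; r=cv2.minAreaRect(Q.astype(np.float32))
        C=np.cov(Q.T); w,V=np.linalg.eigh(C); th=np.degrees(np.arctan2(V[1,1],V[0,1])); th=(th+90)%180-90
        out.append((Q.mean(0),th,ce)); 
        if show: print(ce.round(0),'xy',Q.mean(0).round(0),'th',round(th),'size',np.round(4*np.sqrt(w[::-1])*.87,0),'rect',np.round(r[1],0),'z',z.round(3))
    return out
def plan(wps):
    """wps: list of calls; each call list of (x,y,z,yaw); prints rows relative to pose at call start; first elem = start"""
    p=wps[0]
    for call in wps[1:]:
        a=np.radians(p[3]); X=np.array([np.cos(a),np.sin(a)]);Y=np.array([np.sin(a),-np.cos(a)])
        for q in call:
            dd=np.array(q[:2])-p[:2]; n=np.ceil(max(np.hypot(np.linalg.norm(dd),q[2]-p[2])/.0417,abs(q[3]-p[3])/7.16))
            print([round(dd@X,3),round(dd@Y,3),round(p[2]-q[2],3),0,0,round(p[3]-q[3],1)],'n~',n)
        print('--'); p=call[-1]
E
python3 - <<'E'
from h import *
o=crusts()
s,ds,cs=grab('side'); im,d,c=grab('top')
m=brown(s); k=np.zeros_like(m); k[225:290,275:385]=1
S=[x[1] for x in comps(m&k,20)]
for Q,th,ce in o:
    b=min((tri(c,[ce],cs,[x]) for x in S),key=lambda t:t[1]+np.linalg.norm(t[0][:2]*1000-Q)/1000); print(ce.round(),b[0].round(3),b[1].round(4))
E
```

```text
[343. 209.] xy [620. -50.] th 23 size [44. 31.] rect [39. 26.] z 0.045
[303. 212.] xy [610.  64.] th -61 size [46. 35.] rect [28. 42.] z 0.049
[305. 238.] xy [534.  59.] th 34 size [48. 34.] rect [41. 29.] z 0.047
[343. 237.] xy [537. -49.] th -40 size [41. 33.] rect [26. 35.] z 0.05
[304. 268.] xy [448.  62.] th -75 size [44. 36.] rect [29. 38.] z 0.046
[346. 270.] xy [442. -57.] th 4 size [44. 29.] rect [25. 37.] z 0.046
[343. 209.] [ 0.621 -0.05   0.033] 0.0017
[303. 212.] [0.612 0.065 0.034] 0.0012
[305. 238.] [0.535 0.059 0.035] 0.0017
[343. 237.] [ 0.539 -0.049  0.038] 0.0035
[304. 268.] [0.449 0.062 0.033] 0.0001
[346. 270.] [ 0.443 -0.058  0.032] 0.0002
```

```bash
python3 - <<'E'
from h import *
o=env.get_obs(); p=o['tcp_pos']
plan([(*p,12.76),[(.40,-.15,.20,4)],[(.442,-.057,.12,4),(.442,-.057,.05,4)],[(.442,-.057,.05,4),(.442,-.057,.17,4)],[(.55,-.345,.17,4),(.55,-.345,.09,4)],[(.55,-.345,.17,4)]])
E
```

```text
[np.float64(0.357), np.float64(-0.315), np.float64(0.03), 0, 0, 8.8] n~ 12.0
--
[np.float64(0.048), np.float64(-0.09), 0.08, 0, 0, 0] n~ 4.0
[np.float64(0.048), np.float64(-0.09), 0.15, 0, 0, 0] n~ 5.0
--
[np.float64(0.0), np.float64(0.0), 0.0, 0, 0, 0] n~ 0.0
[np.float64(0.0), np.float64(0.0), -0.12, 0, 0, 0] n~ 3.0
--
[np.float64(0.088), np.float64(0.295), 0.0, 0, 0, 0] n~ 8.0
[np.float64(0.088), np.float64(0.295), 0.08, 0, 0, 0] n~ 8.0
--
[np.float64(0.0), np.float64(0.0), -0.08, 0, 0, 0] n~ 2.0
--
```

Call:
play_rows([
  [0.357,-0.315,0.03,0,0,8.8,0.65],
  [0.357,-0.315,0.03,0,0,8.8,0.65],
  [0.357,-0.315,0.03,0,0,8.8,0.65],
  [0.357,-0.315,0.03,0,0,8.8,0.65],
  [0.357,-0.315,0.03,0,0,8.8,0.65],
  [0.357,-0.315,0.03,0,0,8.8,0.65],
  [0.357,-0.315,0.03,0,0,8.8,0.65],
  [0.357,-0.315,0.03,0,0,8.8,0.65],
  [0.357,-0.315,0.03,0,0,8.8,0.65],
  [0.357,-0.315,0.03,0,0,8.8,0.65],
  [0.357,-0.315,0.03,0,0,8.8,0.65],
  [0.357,-0.315,0.03,0,0,8.8,0.65],
])

```text
time: 1.35
tcp_pos: [0.4017, -0.1471, 0.2004]
tcp_rot: [[0.997, 0.071, 0.0], [0.071, -0.997, 0.0], [0.0, -0.0, -1.0]]
force: [-0.4, -0.8, 0.0]
gripper_width: 0.65
gripper_force: 0.0
```

Call:
play_rows([
  [0.048,-0.09,0.08,0,0,0,0.65],
  [0.048,-0.09,0.08,0,0,0,0.65],
  [0.048,-0.09,0.08,0,0,0,0.65],
  [0.048,-0.09,0.08,0,0,0,0.65],
  [0.048,-0.09,0.11,0,0,0,0.65],
  [0.048,-0.09,0.13,0,0,0,0.65],
  [0.048,-0.09,0.15,0,0,0,0.65],
  [0.048,-0.09,0.15,0,0,0,0.65],
  [0.048,-0.09,0.15,0,0,0,0],
  [0.048,-0.09,0.15,0,0,0,0],
  [0.048,-0.09,0.15,0,0,0,0],
  [0.048,-0.09,0.15,0,0,0,0],
])

```text
time: 2.35
tcp_pos: [0.4423, -0.0574, 0.0516]
tcp_rot: [[0.998, 0.069, 0.002], [0.069, -0.998, -0.0], [0.002, 0.001, -1.0]]
force: [0.2, -0.5, -0.1]
gripper_width: 0.406
gripper_force: 0.0
```

Call:
play_rows([
  [0,0,0,0,0,0,0],
  [0,0,0,0,0,0,0],
  [0,0,0,0,0,0,0],
  [0,0,-0.02,0,0,0,0],
  [0,0,-0.06,0,0,0,0],
  [0,0,-0.1,0,0,0,0],
  [0,0,-0.12,0,0,0,0],
])

```text
time: 2.93
tcp_pos: [0.4426, -0.0574, 0.1749]
tcp_rot: [[0.998, 0.069, 0.005], [0.069, -0.998, -0.001], [0.005, 0.001, -1.0]]
force: [0.2, -0.9, 0.3]
gripper_width: 0.34
gripper_force: 29.7
```

Call:
play_rows([
  [0.088,0.295,0,0,0,0,0],
  [0.088,0.295,0,0,0,0,0],
  [0.088,0.295,0,0,0,0,0],
  [0.088,0.295,0,0,0,0,0],
  [0.088,0.295,0,0,0,0,0],
  [0.088,0.295,0,0,0,0,0],
  [0.088,0.295,0,0,0,0,0],
  [0.088,0.295,0,0,0,0,0],
  [0.088,0.295,0.04,0,0,0,0],
  [0.088,0.295,0.08,0,0,0,0],
  [0.088,0.295,0.08,0,0,0,0],
])

```text
time: 3.85
tcp_pos: [0.5469, -0.3437, 0.0827]
tcp_rot: [[0.998, 0.069, -0.01], [0.069, -0.998, 0.007], [-0.009, -0.007, -1.0]]
force: [-0.8, 0.8, -1.5]
gripper_width: 0.336
gripper_force: 29.7
```

Call:
play_rows([
  [0,0,0,0,0,0,0.65],
  [0,0,0,0,0,0,0.65],
  [0,0,0,0,0,0,0.65],
  [0,0,-0.04,0,0,0,0.65],
  [0,0,-0.08,0,0,0,0.65],
  [0,0,-0.08,0,0,0,0.65],
])

```text
time: 4.35
tcp_pos: [0.5525, -0.347, 0.1816]
tcp_rot: [[0.998, 0.069, 0.012], [0.07, -0.998, -0.009], [0.011, 0.009, -1.0]]
force: [-0.1, -0.1, 1.4]
gripper_width: 0.647
gripper_force: 0.0
```

```bash
cat >> h.py <<'E'
def cycle(p,c,th,b,zb=.095):
    """p start pose, c crust mm, th yaw, b bin xy"""
    x,y=c; A=(x,y,.12,th)
    plan([p,[A],[(b[0],b[1],.17,th)] if 0 else [(x,y,.17,th)],[(b[0],b[1],.17,th)]])
E
python3 - <<'E'
from h import *
crusts()
o=env.get_obs();print(o['tcp_pos'],o['time'])
cycle((.550,-.345,.17,4),(.620,-.050),23,(.615,-.345))
cycle((.615,-.345,.17,23),(.534,.059),34,(.615,-.300))
E
```

```text
[343. 209.] xy [620. -50.] th 22 size [43. 30.] rect [39. 26.] z 0.046
[303. 212.] xy [611.  63.] th -65 size [46. 34.] rect [29. 41.] z 0.048
[305. 238.] xy [535.  59.] th 35 size [48. 34.] rect [41. 28.] z 0.047
[343. 237.] xy [537. -49.] th -40 size [40. 33.] rect [26. 35.] z 0.048
[304. 269.] xy [448.  61.] th -81 size [42. 35.] rect [29. 37.] z 0.048
[ 0.55177496 -0.34644793  0.17772837] 4.4
[np.float64(0.09), np.float64(-0.289), 0.05, 0, 0, -19] n~ 8.0
--
[np.float64(0.0), np.float64(0.0), -0.05, 0, 0, 0] n~ 2.0
--
[np.float64(-0.12), np.float64(0.27), 0.0, 0, 0, 0] n~ 8.0
--
[np.float64(0.083), np.float64(-0.404), 0.05, 0, 0, -11] n~ 10.0
--
[np.float64(0.0), np.float64(0.0), -0.05, 0, 0, 0] n~ 2.0
--
[np.float64(-0.134), np.float64(0.343), 0.0, 0, 0, 0] n~ 9.0
--
```

Call:
play_rows([
  [0.09,-0.289,0.05,0,0,-19,0.65],
  [0.09,-0.289,0.05,0,0,-19,0.65],
  [0.09,-0.289,0.05,0,0,-19,0.65],
  [0.09,-0.289,0.05,0,0,-19,0.65],
  [0.09,-0.289,0.05,0,0,-19,0.65],
  [0.09,-0.289,0.05,0,0,-19,0.65],
  [0.09,-0.289,0.05,0,0,-19,0.65],
  [0.09,-0.289,0.05,0,0,-19,0.65],
  [0.09,-0.289,0.05,0,0,-19,0.65],
  [0.09,-0.289,0.05,0,0,-19,0.65],
  [0.09,-0.289,0.09,0,0,-19,0.65],
  [0.09,-0.289,0.1,0,0,-19,0.65],
])

```text
time: 5.4
tcp_pos: [0.6181, -0.0524, 0.0672]
tcp_rot: [[0.921, 0.389, -0.003], [0.389, -0.921, 0.0], [-0.003, -0.002, -1.0]]
force: [-0.3, -0.0, -1.6]
gripper_width: 0.654
gripper_force: 0.0
```

Call:
play_rows([
  [0,0,0.01,0,0,0,0.65],
  [0,0,0.02,0,0,0,0.65],
  [0,0,0.02,0,0,0,0.65],
  [0,0,0.02,0,0,0,0],
  [0,0,0.02,0,0,0,0],
  [0,0,0.02,0,0,0,0],
  [0,0,0.02,0,0,0,0],
  [0,0,0.02,0,0,0,0],
  [0,0,0.02,0,0,0,0],
  [0,0,0.02,0,0,0,0],
  [0,0,0.02,0,0,0,0],
])

```text
time: 6.32
tcp_pos: [0.62, -0.0509, 0.0511]
tcp_rot: [[0.921, 0.39, 0.001], [0.39, -0.921, -0.0], [0.001, 0.0, -1.0]]
force: [-1.9, -0.1, 5.5]
gripper_width: 0.345
gripper_force: 29.4
```

Call:
play_rows([
  [0,0,-0.02,0,0,0,0],
  [0,0,-0.06,0,0,0,0],
  [0,0,-0.1,0,0,0,0],
  [0,0,-0.12,0,0,0,0],
  [-0.12,0.27,-0.12,0,0,0,0],
  [-0.12,0.27,-0.12,0,0,0,0],
  [-0.12,0.27,-0.12,0,0,0,0],
  [-0.12,0.27,-0.12,0,0,0,0],
  [-0.12,0.27,-0.12,0,0,0,0],
  [-0.12,0.27,-0.12,0,0,0,0],
  [-0.12,0.27,-0.12,0,0,0,0],
  [-0.12,0.27,-0.12,0,0,0,0],
])

```text
time: 7.32
tcp_pos: [0.6128, -0.3527, 0.1696]
tcp_rot: [[0.923, 0.385, -0.001], [0.385, -0.923, -0.001], [-0.001, 0.0, -1.0]]
force: [0.3, 0.2, -1.0]
gripper_width: 0.346
gripper_force: 29.4
```

Call:
play_rows([
  [0,0,0,0,0,0,0],
  [0,0,0.03,0,0,0,0],
  [0,0,0.06,0,0,0,0],
  [0,0,0.07,0,0,0,0],
  [0,0,0.07,0,0,0,0],
  [0,0,0.07,0,0,0,0.65],
  [0,0,0.07,0,0,0,0.65],
  [0,0,0.07,0,0,0,0.65],
  [0,0,0.03,0,0,0,0.65],
  [0,0,0,0,0,0,0.65],
  [0,0,0,0,0,0,0.65],
])

```text
time: 8.23
tcp_pos: [0.6166, -0.3474, 0.1794]
tcp_rot: [[0.921, 0.39, 0.01], [0.39, -0.921, -0.006], [0.007, 0.01, -1.0]]
force: [1.0, -0.2, 0.9]
gripper_width: 0.646
gripper_force: 0.0
```

Call:
play_rows([
  [0.083,-0.404,0.05,0,0,-11,0.65],
  [0.083,-0.404,0.05,0,0,-11,0.65],
  [0.083,-0.404,0.05,0,0,-11,0.65],
  [0.083,-0.404,0.05,0,0,-11,0.65],
  [0.083,-0.404,0.05,0,0,-11,0.65],
  [0.083,-0.404,0.05,0,0,-11,0.65],
  [0.083,-0.404,0.05,0,0,-11,0.65],
  [0.083,-0.404,0.05,0,0,-11,0.65],
  [0.083,-0.404,0.05,0,0,-11,0.65],
  [0.083,-0.404,0.05,0,0,-11,0.65],
  [0.083,-0.404,0.05,0,0,-11,0.65],
  [0.083,-0.404,0.07,0,0,-11,0.65],
])

```text
time: 9.23
tcp_pos: [0.5351, 0.0603, 0.1043]
tcp_rot: [[0.827, 0.562, 0.007], [0.562, -0.827, 0.0], [0.006, 0.004, -1.0]]
force: [1.2, -0.5, -0.6]
gripper_width: 0.65
gripper_force: 0.0
```

Call:
play_rows([
  [0,0,0.03,0,0,0,0.65],
  [0,0,0.05,0,0,0,0.65],
  [0,0,0.05,0,0,0,0.65],
  [0,0,0.05,0,0,0,0.65],
  [0,0,0.05,0,0,0,0],
  [0,0,0.05,0,0,0,0],
  [0,0,0.05,0,0,0,0],
  [0,0,0.05,0,0,0,0],
  [0,0,0.05,0,0,0,0],
  [0,0,0.05,0,0,0,0],
  [0,0,0.05,0,0,0,0],
  [0,0,0.05,0,0,0,0],
])

```text
time: 10.23
tcp_pos: [0.5339, 0.0581, 0.0514]
tcp_rot: [[0.829, 0.559, 0.001], [0.559, -0.829, 0.0], [0.001, 0.001, -1.0]]
force: [-2.4, -0.4, 7.5]
gripper_width: 0.394
gripper_force: 28.8
```

Call:
play_rows([
  [0,0,-0.02,0,0,0,0],
  [0,0,-0.06,0,0,0,0],
  [0,0,-0.1,0,0,0,0],
  [0,0,-0.12,0,0,0,0],
  [-0.134,0.343,-0.12,0,0,0,0],
  [-0.134,0.343,-0.12,0,0,0,0],
  [-0.134,0.343,-0.12,0,0,0,0],
  [-0.134,0.343,-0.12,0,0,0,0],
  [-0.134,0.343,-0.12,0,0,0,0],
  [-0.134,0.343,-0.12,0,0,0,0],
  [-0.134,0.343,-0.12,0,0,0,0],
  [-0.134,0.343,-0.12,0,0,0,0],
])

```text
time: 11.23
tcp_pos: [0.6062, -0.2693, 0.1707]
tcp_rot: [[0.829, 0.559, 0.0], [0.559, -0.829, -0.0], [0.0, 0.0, -1.0]]
force: [0.6, -0.6, -0.5]
gripper_width: 0.39
gripper_force: 28.8
```

Call:
play_rows([
  [-0.012,0.032,0,0,0,0,0],
  [-0.012,0.032,0,0,0,0,0],
  [-0.012,0.032,0.03,0,0,0,0],
  [-0.012,0.032,0.06,0,0,0,0],
  [-0.012,0.032,0.07,0,0,0,0],
  [-0.012,0.032,0.07,0,0,0,0],
  [-0.012,0.032,0.07,0,0,0,0.65],
  [-0.012,0.032,0.07,0,0,0,0.65],
  [-0.012,0.032,0.07,0,0,0,0.65],
  [-0.012,0.032,0.03,0,0,0,0.65],
  [-0.012,0.032,0,0,0,0,0.65],
  [-0.012,0.032,0,0,0,0,0.65],
])

```text
time: 12.23
tcp_pos: [0.6163, -0.3015, 0.1792]
tcp_rot: [[0.829, 0.559, 0.01], [0.559, -0.829, -0.006], [0.005, 0.01, -1.0]]
force: [0.8, 0.4, 0.8]
gripper_width: 0.648
gripper_force: 0.0
```

```bash
python3 - <<'E'
from h import *
a,_,_=grab('side','s1.png'); crusts()
o=env.get_obs();p=o['tcp_pos'];print(p,o['time'])
cycle((p[0],p[1],.17,34),(.448,.061),102,(.56,-.290))
cycle((.56,-.290,.17,102),(.611,.063),118,(.585,-.325))
E
```

```text
[303. 212.] xy [610.  64.] th -66 size [46. 34.] rect [29. 41.] z 0.049
[343. 237.] xy [537. -49.] th -35 size [40. 32.] rect [28. 35.] z 0.048
[304. 268.] xy [450.  62.] th -87 size [44. 30.] rect [27. 39.] z 0.048
[ 0.61476617 -0.30070813  0.17298457] 12.3333
[np.float64(0.064), np.float64(-0.393), 0.05, 0, 0, -68] n~ 10.0
--
[np.float64(0.0), np.float64(0.0), -0.05, 0, 0, 0] n~ 2.0
--
[np.float64(-0.367), np.float64(0.037), 0.0, 0, 0, 0] n~ 9.0
--
[np.float64(0.335), np.float64(0.123), 0.05, 0, 0, -16] n~ 9.0
--
[np.float64(0.0), np.float64(0.0), -0.05, 0, 0, 0] n~ 2.0
--
[np.float64(-0.33), np.float64(-0.205), 0.0, 0, 0, 0] n~ 10.0
--
```

View pics/s1.png

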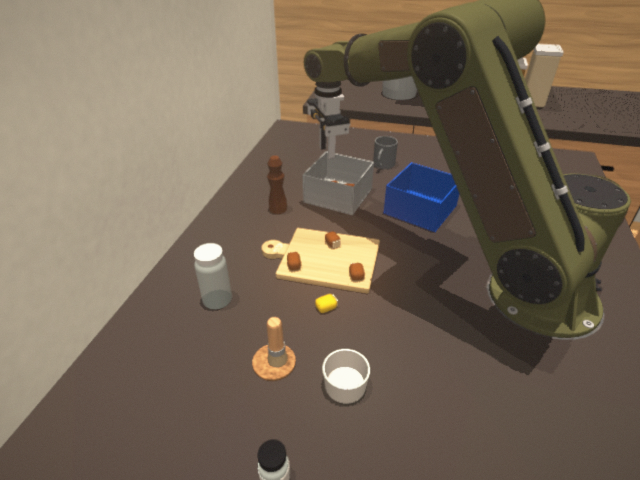

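Side view: three crusts remain on the board at (332,240), (294,260) and (357,271). Brown pieces are visible inside the steel bin near (340,182).

Call:
play_rows([
  [0.064,-0.393,0.05,0,0,-68,0.65],
  [0.064,-0.393,0.05,0,0,-68,0.65],
  [0.064,-0.393,0.05,0,0,-68,0.65],
  [0.064,-0.393,0.05,0,0,-68,0.65],
  [0.064,-0.393,0.05,0,0,-68,0.65],
  [0.064,-0.393,0.05,0,0,-68,0.65],
  [0.064,-0.393,0.05,0,0,-68,0.65],
  [0.064,-0.393,0.05,0,0,-68,0.65],
  [0.064,-0.393,0.05,0,0,-68,0.65],
  [0.064,-0.393,0.05,0,0,-68,0.65],
  [0.064,-0.393,0.05,0,0,-68,0.65],
  [0.064,-0.393,0.05,0,0,-68,0.65],
])

```text
time: 13.33
tcp_pos: [0.4471, 0.0621, 0.1202]
tcp_rot: [[-0.209, 0.978, -0.001], [0.978, 0.209, -0.0], [0.0, -0.001, -1.0]]
force: [-0.1, 0.1, -0.7]
gripper_width: 0.65
gripper_force: 0.0
```

Call:
play_rows([
  [0,0,0.03,0,0,0,0.65],
  [0,0,0.06,0,0,0,0.65],
  [0,0,0.07,0,0,0,0.65],
  [0,0,0.07,0,0,0,0.65],
  [0,0,0.07,0,0,0,0],
  [0,0,0.07,0,0,0,0],
  [0,0,0.07,0,0,0,0],
  [0,0,0.07,0,0,0,0],
  [0,0,0.07,0,0,0,0],
  [0,0,0.07,0,0,0,0],
  [0,0,0.07,0,0,0,0],
  [0,0,0.07,0,0,0,0],
])

```text
time: 14.33
tcp_pos: [0.4483, 0.0612, 0.0515]
tcp_rot: [[-0.207, 0.978, 0.002], [0.978, 0.207, -0.0], [-0.0, 0.002, -1.0]]
force: [-0.2, -1.1, 8.8]
gripper_width: 0.401
gripper_force: 28.2
```

Call:
play_rows([
  [0,0,-0.03,0,0,0,0],
  [0,0,-0.07,0,0,0,0],
  [0,0,-0.12,0,0,0,0],
  [-0.367,0.037,-0.12,0,0,0,0],
  [-0.367,0.037,-0.12,0,0,0,0],
  [-0.367,0.037,-0.12,0,0,0,0],
  [-0.367,0.037,-0.12,0,0,0,0],
  [-0.367,0.037,-0.12,0,0,0,0],
  [-0.367,0.037,-0.12,0,0,0,0],
  [-0.367,0.037,-0.12,0,0,0,0],
  [-0.367,0.037,-0.12,0,0,0,0],
  [-0.367,0.037,-0.12,0,0,0,0],
])

```text
time: 15.33
tcp_pos: [0.5601, -0.2927, 0.1709]
tcp_rot: [[-0.207, 0.978, 0.0], [0.978, 0.207, -0.0], [-0.0, 0.0, -1.0]]
force: [-0.1, 1.0, -0.5]
gripper_width: 0.4
gripper_force: 28.2
```

Call:
play_rows([
  [0,0,0.03,0,0,0,0],
  [0,0,0.06,0,0,0,0],
  [0,0,0.07,0,0,0,0],
  [0,0,0.07,0,0,0,0],
  [0,0,0.07,0,0,0,0.65],
  [0,0,0.07,0,0,0,0.65],
  [0,0,0.07,0,0,0,0.65],
  [0,0,0.03,0,0,0,0.65],
  [0,0,0,0,0,0,0.65],
  [0,0,0,0,0,0,0.65],
])

```text
time: 16.17
tcp_pos: [0.5621, -0.2911, 0.1786]
tcp_rot: [[-0.208, 0.978, 0.01], [0.978, 0.208, -0.006], [-0.008, 0.008, -1.0]]
force: [0.8, -0.9, 0.4]
gripper_width: 0.646
gripper_force: 0.0
```

Call:
play_rows([
  [0.335,0.123,0.05,0,0,-14,0.65],
  [0.335,0.123,0.05,0,0,-14,0.65],
  [0.335,0.123,0.05,0,0,-14,0.65],
  [0.335,0.123,0.05,0,0,-14,0.65],
  [0.335,0.123,0.05,0,0,-14,0.65],
  [0.335,0.123,0.05,0,0,-14,0.65],
  [0.335,0.123,0.05,0,0,-14,0.65],
  [0.335,0.123,0.05,0,0,-14,0.65],
  [0.335,0.123,0.05,0,0,-14,0.65],
  [0.335,0.123,0.05,0,0,-14,0.65],
  [0.335,0.123,0.05,0,0,-14,0.65],
  [0.335,0.123,0.05,0,0,-14,0.65],
])

```text
time: 17.17
tcp_pos: [0.6111, 0.0628, 0.1213]
tcp_rot: [[-0.438, 0.899, 0.001], [0.899, 0.438, -0.0], [-0.001, 0.001, -1.0]]
force: [0.2, -0.3, 0.0]
gripper_width: 0.65
gripper_force: 0.0
```

Call:
play_rows([
  [0,0,0.03,0,0,0,0.65],
  [0,0,0.06,0,0,0,0.65],
  [0,0,0.07,0,0,0,0.65],
  [0,0,0.07,0,0,0,0.65],
  [0,0,0.07,0,0,0,0],
  [0,0,0.07,0,0,0,0],
  [0,0,0.07,0,0,0,0],
  [0,0,0.07,0,0,0,0],
  [0,0,0.07,0,0,0,0],
  [0,0,0.07,0,0,0,0],
  [0,0,0.07,0,0,0,0],
  [0,0,0.07,0,0,0,0],
])

```text
time: 18.17
tcp_pos: [0.6113, 0.0631, 0.0515]
tcp_rot: [[-0.438, 0.899, 0.001], [0.899, 0.438, -0.0], [-0.001, 0.001, -1.0]]
force: [-0.9, -0.9, 6.7]
gripper_width: 0.364
gripper_force: 29.9
```

```bash
python3 - <<'E'
from h import *
o=env.get_obs();p=o['tcp_pos'];print(p,o['time'],o['gripper_width'],o['gripper_force'])
plan([(p[0],p[1],.17,116),[(.585,-.325,.17,116)],[(.537,-.049,.12,142)],[(.537,-.049,.17,142)],[(.565,-.35,.17,142)]])
E
```

```text
[0.61131842 0.06310249 0.05153587] 18.1667 0.36377290511503696 29.91198867559433
[np.float64(-0.337), np.float64(-0.194), 0.0, 0, 0, 0] n~ 10.0
--
[np.float64(0.269), np.float64(0.078), 0.05, 0, 0, -26] n~ 7.0
--
[np.float64(0.0), np.float64(0.0), -0.05, 0, 0, 0] n~ 2.0
--
[np.float64(-0.207), np.float64(-0.22), 0.0, 0, 0, 0] n~ 8.0
--
```

Call:
play_rows([
  [0,0,-0.03,0,0,0,0],
  [0,0,-0.07,0,0,0,0],
  [0,0,-0.12,0,0,0,0],
])

```text
time: 18.42
tcp_pos: [0.6101, 0.0631, 0.1628]
tcp_rot: [[-0.438, 0.899, -0.002], [0.899, 0.438, -0.0], [0.001, -0.002, -1.0]]
force: [0.3, 0.3, -0.6]
gripper_width: 0.359
gripper_force: 29.9
```

Call:
play_rows([
  [-0.337,-0.194,0,0,0,0,0],
  [-0.337,-0.194,0,0,0,0,0],
  [-0.337,-0.194,0,0,0,0,0],
  [-0.337,-0.194,0,0,0,0,0],
  [-0.337,-0.194,0,0,0,0,0],
  [-0.337,-0.194,0,0,0,0,0],
  [-0.337,-0.194,0,0,0,0,0],
  [-0.337,-0.194,0,0,0,0,0],
  [-0.337,-0.194,0,0,0,0,0],
  [-0.337,-0.194,0,0,0,0,0],
  [-0.337,-0.194,0,0,0,0,0],
  [-0.337,-0.194,0,0,0,0,0],
])

```text
time: 19.42
tcp_pos: [0.5838, -0.3248, 0.1618]
tcp_rot: [[-0.437, 0.9, -0.0], [0.9, 0.437, 0.001], [0.001, -0.0, -1.0]]
force: [0.5, 0.5, 0.1]
gripper_width: 0.361
gripper_force: 29.9
```

Call:
play_rows([
  [0,0,0.03,0,0,0,0],
  [0,0,0.06,0,0,0,0],
  [0,0,0.06,0,0,0,0],
  [0,0,0.06,0,0,0,0.65],
  [0,0,0.06,0,0,0,0.65],
  [0,0,0.06,0,0,0,0.65],
  [0,0,0.03,0,0,0,0.65],
  [0,0,0,0,0,0,0.65],
  [0,0,0,0,0,0,0.65],
])

```text
time: 20.17
tcp_pos: [0.5861, -0.3258, 0.1705]
tcp_rot: [[-0.438, 0.899, 0.009], [0.899, 0.438, -0.006], [-0.009, 0.006, -1.0]]
force: [0.7, -1.0, 0.7]
gripper_width: 0.646
gripper_force: 0.0
```

```bash
python3 - <<'E'
from h import *
crusts()
E
```

```text
[343. 237.] xy [537. -49.] th -41 size [40. 32.] rect [26. 35.] z 0.049
```

Call:
play_rows([
  [0.269,0.078,0.04,0,0,-25,0.65],
  [0.269,0.078,0.04,0,0,-25,0.65],
  [0.269,0.078,0.04,0,0,-25,0.65],
  [0.269,0.078,0.04,0,0,-25,0.65],
  [0.269,0.078,0.04,0,0,-25,0.65],
  [0.269,0.078,0.04,0,0,-25,0.65],
  [0.269,0.078,0.04,0,0,-25,0.65],
  [0.269,0.078,0.04,0,0,-25,0.65],
  [0.269,0.078,0.04,0,0,-25,0.65],
  [0.269,0.078,0.04,0,0,-25,0.65],
  [0.269,0.078,0.08,0,0,-25,0.65],
  [0.269,0.078,0.08,0,0,-25,0.65],
])

```text
time: 21.22
tcp_pos: [0.5342, -0.0497, 0.0775]
tcp_rot: [[-0.776, 0.631, -0.006], [0.631, 0.776, 0.001], [0.005, -0.003, -1.0]]
force: [-2.7, 1.0, -1.5]
gripper_width: 0.651
gripper_force: 0.0
```

Call:
play_rows([
  [0,0,0.015,0,0,0,0.65],
  [0,0,0.03,0,0,0,0.65],
  [0,0,0.03,0,0,0,0.65],
  [0,0,0.03,0,0,0,0.65],
  [0,0,0.03,0,0,0,0],
  [0,0,0.03,0,0,0,0],
  [0,0,0.03,0,0,0,0],
  [0,0,0.03,0,0,0,0],
  [0,0,0.03,0,0,0,0],
  [0,0,0.03,0,0,0,0],
  [0,0,0.03,0,0,0,0],
  [0,0,0.03,0,0,0,0],
])

```text
time: 22.22
tcp_pos: [0.5366, -0.0488, 0.0527]
tcp_rot: [[-0.777, 0.63, 0.001], [0.63, 0.777, -0.0], [-0.001, 0.0, -1.0]]
force: [-1.9, -0.1, 5.6]
gripper_width: 0.373
gripper_force: 28.5
```

Call:
play_rows([
  [0,0,-0.03,0,0,0,0],
  [0,0,-0.07,0,0,0,0],
  [0,0,-0.11,0,0,0,0],
  [0,0,-0.12,0,0,0,0],
  [0,0,-0.12,0,0,0,0],
])

```text
time: 22.63
tcp_pos: [0.5375, -0.0489, 0.1753]
tcp_rot: [[-0.777, 0.63, 0.006], [0.63, 0.777, -0.001], [-0.005, 0.003, -1.0]]
force: [1.4, -0.8, -0.4]
gripper_width: 0.37
gripper_force: 28.5
```

Call:
play_rows([
  [-0.207,-0.22,0,0,0,0,0],
  [-0.207,-0.22,0,0,0,0,0],
  [-0.207,-0.22,0,0,0,0,0],
  [-0.207,-0.22,0,0,0,0,0],
  [-0.207,-0.22,0,0,0,0,0],
  [-0.207,-0.22,0,0,0,0,0],
  [-0.207,-0.22,0,0,0,0,0],
  [-0.207,-0.22,0,0,0,0,0],
  [-0.207,-0.22,0,0,0,0,0],
  [-0.207,-0.22,0,0,0,0,0],
  [-0.207,-0.22,0,0,0,0,0],
])

```text
time: 23.55
tcp_pos: [0.5586, -0.3485, 0.1711]
tcp_rot: [[-0.777, 0.629, -0.001], [0.629, 0.777, 0.001], [0.002, 0.0, -1.0]]
force: [0.1, -0.2, -0.3]
gripper_width: 0.377
gripper_force: 28.5
```

Call:
play_rows([
  [0,0,0.03,0,0,0,0],
  [0,0,0.06,0,0,0,0],
  [0,0,0.065,0,0,0,0],
  [0,0,0.065,0,0,0,0.65],
  [0,0,0.065,0,0,0,0.65],
  [0,0,0.065,0,0,0,0.65],
  [0,0,0.03,0,0,0,0.65],
  [0,0,0,0,0,0,0.65],
  [0,0,-0.05,0,0,0,0.65],
  [0,0,-0.05,0,0,0,0.65],
])

```text
time: 24.38
tcp_pos: [0.5601, -0.3509, 0.2314]
tcp_rot: [[-0.777, 0.63, 0.009], [0.63, 0.777, -0.007], [-0.012, 0.001, -1.0]]
force: [1.1, 0.0, 1.0]
gripper_width: 0.648
gripper_force: 0.0
```

```bash
python3 - <<'E'
from h import *
im,d,c=grab('top','t2.png'); s,_,_=grab('side','s2.png')
o=env.get_obs(); print(o['tcp_pos'],o['time'])
crusts()
h=cv2.cvtColor(im,cv2.COLOR_BGR2HSV); print([ (x[1].round(),x[2][4]) for x in comps(brown(im),15)])
v=np.hstack([cv2.resize(im[160:310,100:500],None,fx=2,fy=2)]); w=cv2.resize(s[130:430,180:480],(300,300)); cv2.imwrite('pics/m2.png',v)
E
```

```text
[ 0.55946472 -0.35049515  0.22670147] 24.4833
[(array([396., 157.]), np.int32(238)), (array([431., 217.]), np.int32(407))]
```

View pics/m2.png

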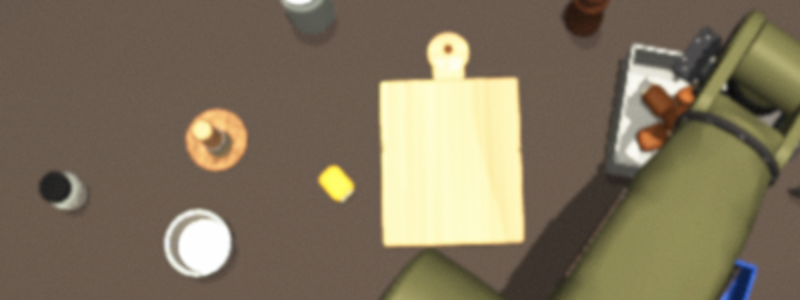

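The board is clear, and brown ends are visible in the steel bin at around (435,215). Next I'll measure the brush, pot, coaster and board.

```bash
cat >> h.py <<'E'
def scene():
    im,d,c=grab('top'); s,ds,cs=grab('side')
    def reg(b,cc,dd,zlo,zhi):
        v,u=np.mgrid[b[1]:b[3],b[0]:b[2]]; v=v.ravel();u=u.ravel(); ok=dd[v,u]>0
        P=pts(cc,np.c_[u,v][ok],dd); k=(P[:,2]>zlo)&(P[:,2]<zhi); return P[k]
    P=reg((170,250,240,320),c,d,.047,.065); e=cv2.minEnclosingCircle((P[:,:2]*1000).astype(np.float32)); print('pot rim top',np.round(e,1) if 0 else e, np.median(P[:,2]).round(4))
    P=reg((310,340,385,410),cs,ds,.047,.063); 
    if len(P)>5:
        e=cv2.minEnclosingCircle((P[:,:2]*1000).astype(np.float32)); print('pot rim side',e,np.median(P[:,2]).round(4))
    for n,b,cc,dd in (('t',(192,212,226,246),c,d),('s',(262,310,290,360),cs,ds)):
        for z in ((.12,.135),(.07,.12)):
            P=reg(b,cc,dd,*z)
            if len(P): print('brush',n,z,len(P),P.mean(0).round(4),P.min(0).round(4),P.max(0).round(4))
    h=cv2.cvtColor(im,cv2.COLOR_BGR2HSV); m=(h[...,0]>5)&(h[...,0]<20)&(h[...,1]>110)
    k=np.zeros_like(m);k[205:255,180:240]=1
    x=max(comps(m&k,50),key=lambda t:t[2][4]); cn=max(cv2.findContours(x[0].astype(np.uint8),0,1)[0],key=len)
    Q=onplane(c,cv2.convexHull(cn).reshape(-1,2),.008); print('coaster',cv2.minEnclosingCircle((Q[:,:2]*1000).astype(np.float32)),cv2.fitEllipse((Q[:,:2]*1000).astype(np.float32)))
    m=(h[...,0]>13)&(h[...,0]<35)&(h[...,1]>50)&(h[...,2]>150); k=np.zeros_like(m);k[197:300,280:372]=1
    x=max(comps(m&k,500),key=lambda t:t[2][4]); v,u=np.nonzero(x[0]); Q=onplane(c,np.c_[u,v],.02); print('board',cv2.minAreaRect((Q[:,:2]*1000).astype(np.float32)))
E
python3 -c "
from h import *
scene()"
```

```text
pot rim top ((412.6542053222656, 360.5760498046875), 46.86896896362305) 0.0546
pot rim side ((412.4524230957031, 362.268310546875), 46.52875900268555) 0.0541
brush t (0.12, 0.135) 64 [0.5607 0.3403 0.1244] [0.5471 0.327  0.1201] [0.5723 0.355  0.1313]
brush t (0.07, 0.12) 63 [0.555  0.335  0.0994] [0.5451 0.3268 0.071 ] [0.5762 0.3525 0.1199]
brush s (0.12, 0.135) 131 [0.5603 0.3459 0.1239] [0.5466 0.3306 0.1201] [0.574  0.3583 0.1277]
brush s (0.07, 0.12) 261 [0.5566 0.3534 0.0963] [0.5461 0.3346 0.0708] [0.5756 0.3601 0.1197]
coaster ((568.0803833007812, 346.40643310546875), 47.461997985839844) ((568.3043823242188, 345.85235595703125), (92.58380889892578, 94.5785140991211), 116.63514709472656)
board ((534.8552856445312, 1.27374267578125), (250.30291748046875, 206.27513122558594), 1.2451555728912354)
```

```bash
python3 - <<'E'
from h import *
plan([(.5595,-.3505,.22,141),[(.56,.0,.24,141)],[(.560,.343,.24,141)],[(.560,.343,.104,141)]])
E
```

```text
[np.float64(0.22), np.float64(0.273), -0.02, 0, 0, 0] n~ 9.0
--
[np.float64(0.216), np.float64(0.267), 0.0, 0, 0, 0] n~ 9.0
--
[np.float64(0.0), np.float64(0.0), 0.136, 0, 0, 0] n~ 4.0
--
```

Call:
play_rows([
  [0.22,0.273,-0.02,0,0,0,0.65],
  [0.22,0.273,-0.02,0,0,0,0.65],
  [0.22,0.273,-0.02,0,0,0,0.65],
  [0.22,0.273,-0.02,0,0,0,0.65],
  [0.22,0.273,-0.02,0,0,0,0.65],
  [0.22,0.273,-0.02,0,0,0,0.65],
  [0.22,0.273,-0.02,0,0,0,0.65],
  [0.22,0.273,-0.02,0,0,0,0.65],
  [0.22,0.273,-0.02,0,0,0,0.65],
  [0.22,0.273,-0.02,0,0,0,0.65],
])

```text
time: 25.47
tcp_pos: [0.5592, 0.0041, 0.2412]
tcp_rot: [[-0.779, 0.627, -0.002], [0.627, 0.779, 0.001], [0.002, -0.0, -1.0]]
force: [-0.8, 1.0, -0.6]
gripper_width: 0.649
gripper_force: 0.0
```

Call:
play_rows([
  [0.216,0.267,0,0,0,0,0.65],
  [0.216,0.267,0,0,0,0,0.65],
  [0.216,0.267,0,0,0,0,0.65],
  [0.216,0.267,0,0,0,0,0.65],
  [0.216,0.267,0,0,0,0,0.65],
  [0.216,0.267,0,0,0,0,0.65],
  [0.216,0.267,0,0,0,0,0.65],
  [0.216,0.267,0,0,0,0,0.65],
  [0.216,0.267,0,0,0,0,0.65],
  [0.216,0.267,0,0,0,0,0.65],
  [0.216,0.267,0,0,0,0,0.65],
  [0.216,0.267,0,0,0,0,0.65],
])

```text
time: 26.47
tcp_pos: [0.5605, 0.3421, 0.2416]
tcp_rot: [[-0.776, 0.631, -0.001], [0.631, 0.776, -0.001], [0.0, -0.001, -1.0]]
force: [-1.4, -0.2, 0.6]
gripper_width: 0.649
gripper_force: 0.0
```

```bash
python3 - <<'E'
from h import *
o=env.get_obs(); print(o['tcp_pos'],o['time'],o['joint_pos'])
w,dw,cw=grab('wrist','w1.png'); im,d,c=grab('top')
P=lambda b:cv2.imwrite
v,u=np.mgrid[0:480:2,0:640:2]; uv=np.c_[u.ravel(),v.ravel()]; uv=uv[dw[uv[:,1],uv[:,0]]>0]
Q=pts(cw,uv,dw); k=(np.hypot(Q[:,0]-.56,Q[:,1]-.343)<.04)
for z in ((.118,.135),(.08,.115)):
    q=Q[k&(Q[:,2]>z[0])&(Q[:,2]<z[1])]; print(z,len(q),(q.mean(0),q.min(0),q.max(0)) if len(q) else 0)
v=np.hstack([cv2.resize(w,(400,300)),cv2.resize(im[170:260,390:510],(400,300))]); cv2.imwrite('pics/m3.png',v)
E
```

```text
[0.56053011 0.34211506 0.24162025] 26.4667 [ 2.82087618e+01  3.08286535e+01  6.65728621e+01 -1.69373661e-02
  8.26506956e+01 -2.26640122e+01]
(0.118, 0.135) 361 (array([0.56027436, 0.34344439, 0.12454836]), array([0.54683896, 0.32843812, 0.11815237]), array([0.57547013, 0.35689425, 0.12744441]))
(0.08, 0.115) 87 (array([0.55220552, 0.35004297, 0.09846938]), array([0.5465019 , 0.33291964, 0.08022714]), array([0.56650449, 0.35735767, 0.11486086]))
```

View pics/m3.png

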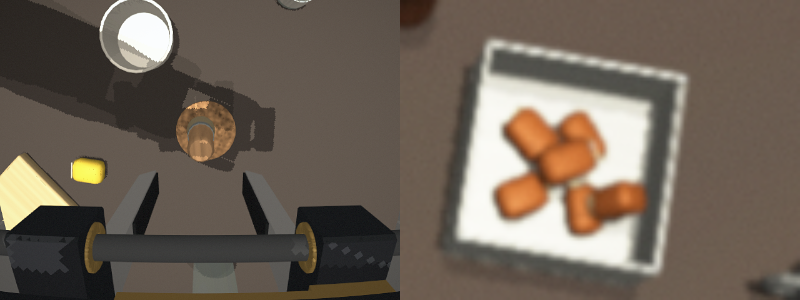

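The right half shows all six ends inside the steel bin. In the wrist view the brush stands on its coaster at (203,135), and three views agree on (0.560, 0.343) with the top near 0.126. I'll grasp it.

Call:
play_rows([
  [0,0,0.03,0,0,0,0.65],
  [0,0,0.06,0,0,0,0.65],
  [0,0,0.09,0,0,0,0.65],
  [0,0,0.115,0,0,0,0.65],
  [0,0,0.13,0,0,0,0.65],
  [0,0,0.136,0,0,0,0.65],
  [0,0,0.136,0,0,0,0.65],
  [0,0,0.136,0,0,0,0.65],
  [0,0,0.136,0,0,0,0.65],
])

```text
time: 27.32
tcp_pos: [0.5607, 0.344, 0.1078]
tcp_rot: [[-0.776, 0.63, 0.002], [0.63, 0.776, 0.001], [-0.001, 0.002, -1.0]]
force: [0.6, 0.0, 0.1]
gripper_width: 0.648
gripper_force: 0.0
```

Call:
play_rows([
  [0,0,0,0,0,0,0.5],
  [0,0,0,0,0,0,0.42],
  [0,0,0,0,0,0,0.36],
  [0,0,0,0,0,0,0.33],
  [0,0,0,0,0,0,0.3],
  [0,0,0,0,0,0,0.2],
  [0,0,0,0,0,0,0],
  [0,0,0,0,0,0,0],
  [0,0,0,0,0,0,0],
  [0,0,0,0,0,0,0],
  [0,0,0,0,0,0,0],
  [0,0,0,0,0,0,0],
])

```text
time: 28.32
tcp_pos: [0.56, 0.344, 0.1062]
tcp_rot: [[-0.777, 0.63, 0.0], [0.63, 0.777, 0.0], [-0.0, 0.0, -1.0]]
force: [0.8, 0.4, -0.7]
gripper_width: 0.313
gripper_force: 30.0
```

Call:
play_rows([
  [0,0,-0.02,0,0,0,0],
  [0,0,-0.05,0,0,0,0],
  [0,0,-0.08,0,0,0,0],
  [0,0,-0.11,0,0,0,0],
  [0,0,-0.12,0,0,0,0],
  [0,0,-0.12,0,0,0,0],
  [0,0,-0.12,0,0,0,0],
  [0,0,-0.12,0,0,0,0],
  [0,0,-0.12,0,0,0,0],
])

```text
time: 29.07
tcp_pos: [0.5595, 0.3437, 0.2238]
tcp_rot: [[-0.777, 0.63, -0.003], [0.63, 0.777, -0.002], [0.001, -0.003, -1.0]]
force: [-0.8, 0.1, -0.7]
gripper_width: 0.311
gripper_force: 30.0
```

```bash
python3 - <<'E'
from h import *
o=env.get_obs(); p=o['tcp_pos']; print(p,o['time'],o['gripper_width'],o['gripper_force'],o['force'])
s,_,_=grab('side'); cv2.imwrite('pics/s3.png',cv2.resize(s[150:450,200:500],None,fx=2,fy=2))
scene()
E
```

```text
[0.55952069 0.34372207 0.22377365] 29.0667 0.3112418758657119 29.96854566503316 [-0.75063246  0.06295393 -0.68470038]
pot rim top ((0.0, 0.0), 0.0) nan
pot rim side ((413.7115173339844, 362.01116943359375), 46.710269927978516) 0.0539
brush s (0.12, 0.135) 89 [0.5558 0.3579 0.1301] [0.5399 0.3403 0.1238] [0.5806 0.3645 0.1349]
coaster ((572.70654296875, 324.588134765625), 40.11197280883789) ((573.4859008789062, 320.3103332519531), (38.157432556152344, 78.55646514892578), 100.29074096679688)
board ((534.6072387695312, 1.2683563232421875), (250.79913330078125, 206.27513122558594), 1.2451555728912354)
  return _methods._mean(a, axis=axis, dtype=dtype,
  ret = ret.dtype.type(ret / rcount)
```

View pics/s3.png

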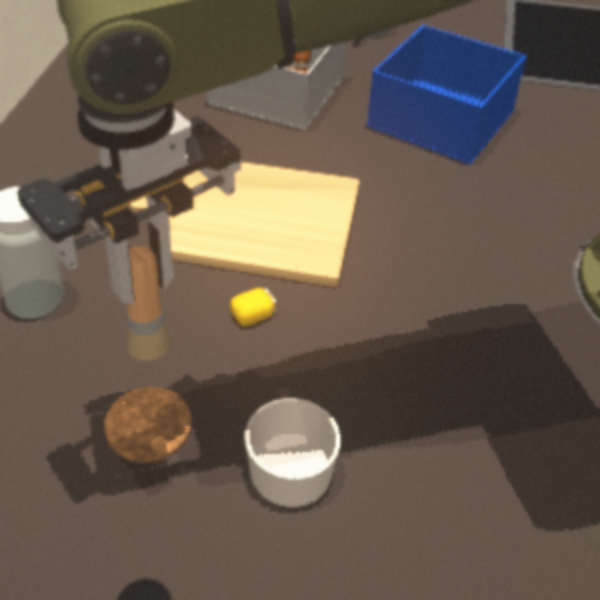

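Brush held upright at crop (147,300). The pot is upright at crop (292,450) and the empty coaster is at crop (148,424).

```bash
python3 - <<'E'
from h import *
s,_,cs=grab('side')
h=cv2.cvtColor(s,cv2.COLOR_BGR2HSV); m=(h[...,0]>3)&(h[...,0]<20)&(h[...,1]>110)
k=np.zeros_like(m);k[335:395,240:305]=1
x=max(comps(m&k,50),key=lambda t:t[2][4]); v,u=np.nonzero(x[0])
Q=onplane(cs,np.c_[u,v],.008)[:,:2]*1000; print(cv2.minEnclosingCircle(Q.astype(np.float32)),Q.mean(0))
# wrist camera too
plan([(.5595,.3437,.2238,141),[(.413,.361,.2238,141)],[(.413,.361,.106,141)],[(.413,.361,.2,141)],[(.59,.001,.18,141)],[(.59,.001,.18,141)]])
E
```

```text
((567.4185791015625, 350.4556884765625), 47.219730377197266) [567.24257824 351.34661944]
[np.float64(0.125), np.float64(-0.079), 0.0, 0, 0, 0] n~ 4.0
--
[np.float64(0.0), np.float64(0.0), 0.118, 0, 0, 0] n~ 3.0
--
[np.float64(0.0), np.float64(0.0), -0.094, 0, 0, 0] n~ 3.0
--
[np.float64(-0.364), np.float64(-0.168), 0.02, 0, 0, 0] n~ 10.0
--
[np.float64(0.0), np.float64(0.0), 0.0, 0, 0, 0] n~ 0.0
--
```

Call:
play_rows([
  [0.03,-0.019,0,0,0,0,0],
  [0.06,-0.038,0,0,0,0,0],
  [0.09,-0.057,0,0,0,0,0],
  [0.115,-0.073,0,0,0,0,0],
  [0.125,-0.079,0,0,0,0,0],
  [0.125,-0.079,0,0,0,0,0],
  [0.125,-0.079,0,0,0,0,0],
  [0.125,-0.079,0,0,0,0,0],
])

```text
time: 29.93
tcp_pos: [0.4143, 0.3612, 0.226]
tcp_rot: [[-0.776, 0.63, 0.0], [0.63, 0.776, -0.0], [-0.0, 0.0, -1.0]]
force: [0.9, 0.0, -0.9]
gripper_width: 0.313
gripper_force: 30.0
```

```bash
python3 - <<'E' 2>/dev/null
from h import *
o=env.get_obs(); print(o['tcp_pos'],o['time'])
s,ds,cs=grab('side')
v,u=np.mgrid[335:415:1,300:390:1]; v=v.ravel();u=u.ravel();k=ds[v,u]>0
P=pts(cs,np.c_[u,v][k],ds); P=P[(P[:,2]>.047)&(P[:,2]<.063)]; print(cv2.minEnclosingCircle((P[:,:2]*1000).astype(np.float32)),len(P))
E
```

```text
[0.41425435 0.36121349 0.22604004] 29.9333
((413.17254638671875, 362.46051025390625), 46.49592590332031) 405
```

Call:
play_rows([
  [0,0,0.03,0,0,0,0],
  [0,0,0.06,0,0,0,0],
  [0,0,0.085,0,0,0,0],
  [0,0,0.1,0,0,0,0],
  [0,0,0.11,0,0,0,0],
  [0,0,0.116,0,0,0,0],
  [0,0,0.12,0,0,0,0],
  [0,0,0.12,0,0,0,0],
  [0,0,0.12,0,0,0,0],
  [0,0,0.12,0,0,0,0],
  [0,0,0.12,0,0,0,0],
  [0,0,0.12,0,0,0,0],
])

```text
time: 30.98
tcp_pos: [0.4133, 0.3615, 0.1067]
tcp_rot: [[-0.777, 0.63, 0.001], [0.63, 0.777, 0.001], [-0.0, 0.001, -1.0]]
force: [0.2, -0.1, -0.5]
gripper_width: 0.311
gripper_force: 30.0
```

Call:
play_rows([
  [0,0,0,0,0,0,0],
  [0,0,0,0,0,0,0],
  [0,0,0,0,0,0,0],
  [0,0,0,0,0,0,0],
  [0,0,-0.02,0,0,0,0],
  [0,0,-0.04,0,0,0,0],
  [0,0,-0.06,0,0,0,0],
  [0,0,-0.08,0,0,0,0],
  [0,0,-0.1,0,0,0,0],
  [0,0,-0.1,0,0,0,0],
  [0,0,-0.1,0,0,0,0],
])

```text
time: 31.9
tcp_pos: [0.4133, 0.3615, 0.2063]
tcp_rot: [[-0.777, 0.63, 0.001], [0.63, 0.777, 0.001], [-0.0, 0.001, -1.0]]
force: [-0.6, 0.9, -1.2]
gripper_width: 0.313
gripper_force: 30.0
```

Call:
play_rows([
  [-0.364,-0.168,0,0,0,0,0],
  [-0.364,-0.168,0,0,0,0,0],
  [-0.364,-0.168,0,0,0,0,0],
  [-0.364,-0.168,0,0,0,0,0],
  [-0.364,-0.168,0,0,0,0,0],
  [-0.364,-0.168,0,0,0,0,0],
  [-0.364,-0.168,0,0,0,0,0],
  [-0.364,-0.168,0,0,0,0,0],
  [-0.364,-0.168,0,0,0,0,0],
  [-0.364,-0.168,0,0,0,0,0],
  [-0.364,-0.168,0,0,0,0,0],
  [-0.364,-0.168,0,0,0,0,0],
])

```text
time: 32.9
tcp_pos: [0.5898, 0.0005, 0.204]
tcp_rot: [[-0.775, 0.632, -0.003], [0.632, 0.775, 0.0], [0.002, -0.002, -1.0]]
force: [-0.2, -0.5, -1.8]
gripper_width: 0.315
gripper_force: 30.0
```

Call:
play_rows([
  [0,0,0,0,0,0,0],
  [0,0,0.03,0,0,0,0],
  [0,0,0.05,0,0,0,0],
  [0,0,0.06,0,0,0,0],
  [0,0,0.06,0,0,0,0],
  [0,0,0.06,0,0,0,0],
  [0,0,0.06,0,0,0,0],
])

```text
time: 33.48
tcp_pos: [0.5906, 0.002, 0.1475]
tcp_rot: [[-0.777, 0.629, 0.002], [0.629, 0.777, -0.0], [-0.001, 0.001, -1.0]]
force: [-0.4, -0.4, -1.1]
gripper_width: 0.314
gripper_force: 30.0
```

Call:
play_rows([
  [0,0,0.01,0,0,0,0],
  [0,0,0.02,0,0,0,0],
  [0,0,0.025,0,0,0,0],
  [0,0,0.028,0,0,0,0],
  [0,0,0.03,0,0,0,0],
  [0,0,0.032,0,0,0,0],
  [0,0,0.033,0,0,0,0],
  [0,0,0.033,0,0,0,0],
  [0,0,0.033,0,0,0,0],
  [0,0,0.033,0,0,0,0],
])

```text
time: 34.32
tcp_pos: [0.5901, 0.0016, 0.1134]
tcp_rot: [[-0.777, 0.63, 0.0], [0.63, 0.777, -0.0], [-0.0, 0.0, -1.0]]
force: [-3.0, -1.3, 3.1]
gripper_width: 0.31
gripper_force: 30.0
```

Call:
play_rows([
  [0,0,-0.015,0,0,0,0],
  [0,0,-0.03,0,0,0,0],
  [0.032,0.039,-0.03,0,0,0,0],
  [0.032,0.039,-0.03,0,0,0,0],
  [0.032,0.039,-0.03,0,0,0,0],
  [0.032,0.039,-0.015,0,0,0,0],
  [0.032,0.039,-0.008,0,0,0,0],
  [0.032,0.039,-0.004,0,0,0,0],
  [0.032,0.039,-0.001,0,0,0,0],
  [0.032,0.039,-0.001,0,0,0,0],
  [0.032,0.039,-0.001,0,0,0,0],
  [0.032,0.039,-0.001,0,0,0,0],
])

```text
time: 35.32
tcp_pos: [0.5899, 0.0518, 0.1146]
tcp_rot: [[-0.777, 0.63, 0.0], [0.63, 0.777, -0.0], [-0.0, 0.0, -1.0]]
force: [-1.8, -1.0, 2.5]
gripper_width: 0.313
gripper_force: 30.0
```

Call:
play_rows([
  [0,0,-0.02,0,0,0,0],
  [0,0,-0.05,0,0,0,0],
  [0,0,-0.08,0,0,0,0],
  [0,0,-0.1,0,0,0,0],
  [0,0,-0.1,0,0,0,0],
  [0,0,-0.1,0,0,0,0],
])

```text
time: 35.82
tcp_pos: [0.5901, 0.052, 0.2147]
tcp_rot: [[-0.777, 0.63, 0.002], [0.63, 0.777, 0.0], [-0.002, 0.001, -1.0]]
force: [-0.7, -1.0, -1.6]
gripper_width: 0.314
gripper_force: 30.0
```

```bash
python3 - <<'E' 2>/dev/null
from h import *
o=env.get_obs(); p=o['tcp_pos']; print(p,o['time'])
scene()
plan([(*p,141),[(.4135,.3615,.21,141)]])
E
```

```text
[0.5900685  0.05201703 0.21470545] 35.8167
pot rim top ((412.89154052734375, 359.49786376953125), 46.77423095703125) 0.0545
pot rim side ((412.12188720703125, 361.91156005859375), 46.47392272949219) 0.0543
coaster ((568.4898071289062, 345.4619140625), 47.44577407836914) ((568.3856201171875, 345.6024169921875), (91.98081970214844, 94.69615936279297), 122.31835174560547)
board ((535.28466796875, -45.33244705200195), (249.92616271972656, 113.04264831542969), 1.3278921842575073)
[np.float64(0.332), np.float64(0.129), np.float64(0.005), 0, 0, 0] n~ 9.0
--
```

Call:
play_rows([
  [0.332,0.128,0,0,0,0,0],
  [0.332,0.128,0,0,0,0,0],
  [0.332,0.128,0,0,0,0,0],
  [0.332,0.128,0,0,0,0,0],
  [0.332,0.128,0,0,0,0,0],
  [0.332,0.128,0,0,0,0,0],
  [0.332,0.128,0,0,0,0,0],
  [0.332,0.128,0,0,0,0,0],
  [0.332,0.128,0,0,0,0,0],
  [0.332,0.128,0,0,0,0,0],
  [0.332,0.128,0,0,0,0,0],
  [0.332,0.128,0,0,0,0,0],
])

```text
time: 36.92
tcp_pos: [0.4126, 0.36, 0.2131]
tcp_rot: [[-0.777, 0.63, -0.001], [0.63, 0.777, -0.001], [0.0, -0.002, -1.0]]
force: [-0.4, 0.4, -0.6]
gripper_width: 0.314
gripper_force: 30.0
```

Call:
play_rows([
  [0,0,0,0,0,0,0],
  [0,0,0,0,0,0,0],
  [0,0,0,0,0,0,0],
])

```text
time: 37.17
tcp_pos: [0.413, 0.3599, 0.214]
tcp_rot: [[-0.776, 0.631, -0.0], [0.631, 0.776, -0.0], [0.0, -0.0, -1.0]]
force: [0.5, -0.7, -0.9]
gripper_width: 0.317
gripper_force: 30.0
```

```bash
python3 - <<'E' 2>/dev/null
from h import *
o=env.get_obs(); p=o['tcp_pos']; print(p,o['time'])
s,ds,cs=grab('side')
v,u=np.mgrid[335:415:1,300:390:1]; v=v.ravel();u=u.ravel();k=ds[v,u]>0
P=pts(cs,np.c_[u,v][k],ds); P=P[(P[:,2]>.047)&(P[:,2]<.063)]; print(cv2.minEnclosingCircle((P[:,:2]*1000).astype(np.float32)),len(P))
E
```

```text
[0.41299516 0.35987232 0.21400916] 37.1667
((412.8821105957031, 362.1845397949219), 46.2049560546875) 376
```

Call:
play_rows([
  [0,0,0.03,0,0,0,0],
  [0,0,0.06,0,0,0,0],
  [0,0,0.08,0,0,0,0],
  [0,0,0.095,0,0,0,0],
  [0,0,0.102,0,0,0,0],
  [0,0,0.107,0,0,0,0],
  [0,0,0.107,0,0,0,0],
  [0,0,0.107,0,0,0,0],
  [0,0,0.107,0,0,0,0],
  [0,0,0.107,0,0,0,0],
  [0,0,0.107,0,0,0,0],
  [0,0,0.107,0,0,0,0],
])

```text
time: 38.22
tcp_pos: [0.4126, 0.3606, 0.1075]
tcp_rot: [[-0.777, 0.63, 0.0], [0.63, 0.777, 0.0], [-0.0, 0.001, -1.0]]
force: [0.0, 0.2, -1.1]
gripper_width: 0.317
gripper_force: 30.0
```

Call:
play_rows([
  [0,0,0,0,0,0,0],
  [0,0,0,0,0,0,0],
  [0,0,0,0,0,0,0],
  [0,0,0,0,0,0,0],
  [0,0,-0.02,0,0,0,0],
  [0,0,-0.04,0,0,0,0],
  [0,0,-0.06,0,0,0,0],
  [0,0,-0.08,0,0,0,0],
  [0,0,-0.1,0,0,0,0],
  [0,0,-0.1,0,0,0,0],
  [0,0,-0.1,0,0,0,0],
])

```text
time: 39.13
tcp_pos: [0.4127, 0.3607, 0.2074]
tcp_rot: [[-0.777, 0.63, 0.001], [0.63, 0.777, 0.001], [-0.0, 0.001, -1.0]]
force: [-1.3, 0.7, -1.6]
gripper_width: 0.315
gripper_force: 30.0
```

Call:
play_rows([
  [-0.271,-0.244,0,0,0,0,0],
  [-0.271,-0.244,0,0,0,0,0],
  [-0.271,-0.244,0,0,0,0,0],
  [-0.271,-0.244,0,0,0,0,0],
  [-0.271,-0.244,0,0,0,0,0],
  [-0.271,-0.244,0,0,0,0,0],
  [-0.271,-0.244,0,0,0,0,0],
  [-0.271,-0.244,0,0,0,0,0],
  [-0.271,-0.244,0,0,0,0,0],
  [-0.271,-0.244,0,0,0,0,0],
  [-0.271,-0.244,0,0,0,0,0],
  [-0.271,-0.244,0,0,0,0,0],
])

```text
time: 40.13
tcp_pos: [0.4689, 0.0008, 0.206]
tcp_rot: [[-0.777, 0.63, -0.002], [0.63, 0.777, 0.0], [0.002, -0.001, -1.0]]
force: [-0.2, 0.2, -1.8]
gripper_width: 0.314
gripper_force: 30.0
```

Call:
play_rows([
  [0,0,0,0,0,0,0],
  [0,0,0.03,0,0,0,0],
  [0,0,0.05,0,0,0,0],
  [0,0,0.06,0,0,0,0],
  [0,0,0.06,0,0,0,0],
  [0,0,0.06,0,0,0,0],
  [0,0,0.06,0,0,0,0],
])

```text
time: 40.72
tcp_pos: [0.4699, 0.0007, 0.1482]
tcp_rot: [[-0.777, 0.629, 0.002], [0.629, 0.777, -0.0], [-0.001, 0.001, -1.0]]
force: [1.0, 0.3, -1.3]
gripper_width: 0.311
gripper_force: 30.0
```

Call:
play_rows([
  [0,0,0.01,0,0,0,0],
  [0,0,0.02,0,0,0,0],
  [0,0,0.025,0,0,0,0],
  [0,0,0.028,0,0,0,0],
  [0,0,0.03,0,0,0,0],
  [0,0,0.032,0,0,0,0],
  [0,0,0.034,0,0,0,0],
  [0,0,0.034,0,0,0,0],
  [0,0,0.034,0,0,0,0],
  [0,0,0.034,0,0,0,0],
])

```text
time: 41.55
tcp_pos: [0.4694, 0.0003, 0.1133]
tcp_rot: [[-0.777, 0.63, 0.0], [0.63, 0.777, -0.0], [-0.0, 0.0, -1.0]]
force: [-2.5, -0.5, 2.5]
gripper_width: 0.317
gripper_force: 30.0
```

Call:
play_rows([
  [0,0,-0.015,0,0,0,0],
  [0,0,-0.03,0,0,0,0],
  [0.032,0.039,-0.03,0,0,0,0],
  [0.032,0.039,-0.03,0,0,0,0],
  [0.032,0.039,-0.03,0,0,0,0],
  [0.032,0.039,-0.015,0,0,0,0],
  [0.032,0.039,-0.008,0,0,0,0],
  [0.032,0.039,-0.004,0,0,0,0],
  [0.032,0.039,-0.001,0,0,0,0],
  [0.032,0.039,-0.001,0,0,0,0],
  [0.032,0.039,-0.001,0,0,0,0],
  [0.032,0.039,-0.001,0,0,0,0],
])

```text
time: 42.55
tcp_pos: [0.4692, 0.0506, 0.1145]
tcp_rot: [[-0.777, 0.63, 0.0], [0.63, 0.777, -0.0], [-0.0, 0.0, -1.0]]
force: [-2.2, -0.7, 1.5]
gripper_width: 0.315
gripper_force: 30.0
```

Call:
play_rows([
  [0,0,-0.02,0,0,0,0],
  [0,0,-0.05,0,0,0,0],
  [0,0,-0.08,0,0,0,0],
  [0,0,-0.1,0,0,0,0],
  [0,0,-0.1,0,0,0,0],
  [0,0,-0.1,0,0,0,0],
])

```text
time: 43.05
tcp_pos: [0.4693, 0.0508, 0.2146]
tcp_rot: [[-0.777, 0.63, 0.002], [0.63, 0.777, 0.0], [-0.002, 0.001, -1.0]]
force: [0.1, -0.4, -2.1]
gripper_width: 0.317
gripper_force: 30.0
```

```bash
python3 - <<'E' 2>/dev/null
from h import *
o=env.get_obs(); p=o['tcp_pos']; print(p,o['time'])
scene()
plan([(*p,141),[(.565,.346,.21,141)]])
E
```

```text
[0.46933868 0.05079518 0.21461558] 43.05
pot rim top ((413.02313232421875, 359.236328125), 46.79975891113281) 0.0551
pot rim side ((412.6606750488281, 361.2143859863281), 46.899009704589844) 0.054
coaster ((568.1286010742188, 345.6715393066406), 47.20072937011719) ((568.2933349609375, 345.7208557128906), (92.63480377197266, 94.21184539794922), 136.10073852539062)
board ((534.4553833007812, 11.869308471679688), (250.6251678466797, 227.49012756347656), 1.2062058448791504)
[np.float64(0.111), np.float64(0.29), np.float64(0.005), 0, 0, 0] n~ 8.0
--
```

Call:
play_rows([
  [0.111,0.29,0,0,0,0,0],
  [0.111,0.29,0,0,0,0,0],
  [0.111,0.29,0,0,0,0,0],
  [0.111,0.29,0,0,0,0,0],
  [0.111,0.29,0,0,0,0,0],
  [0.111,0.29,0,0,0,0,0],
  [0.111,0.29,0,0,0,0,0],
  [0.111,0.29,0,0,0,0,0],
  [0.111,0.29,0,0,0,0,0],
  [0.111,0.29,0,0,0,0,0],
  [0.111,0.29,0,0,0,0,0],
  [0.111,0.29,0,0,0,0,0],
])

```text
time: 44.15
tcp_pos: [0.5654, 0.3449, 0.2138]
tcp_rot: [[-0.776, 0.631, -0.001], [0.631, 0.776, -0.0], [0.0, -0.001, -1.0]]
force: [0.0, 0.2, -0.6]
gripper_width: 0.315
gripper_force: 30.0
```

Call:
play_rows([
  [0,0,0.03,0,0,0,0],
  [0,0,0.06,0,0,0,0],
  [0,0,0.08,0,0,0,0],
  [0,0,0.095,0,0,0,0],
  [0,0,0.1,0,0,0,0],
  [0,0,0.104,0,0,0,0],
  [0,0,0.106,0,0,0,0],
  [0,0,0.107,0,0,0,0],
  [0,0,0.107,0,0,0,0],
  [0,0,0.107,0,0,0,0],
  [0,0,0.107,0,0,0,0],
])

```text
time: 45.07
tcp_pos: [0.5657, 0.3461, 0.1078]
tcp_rot: [[-0.777, 0.63, 0.001], [0.63, 0.777, 0.0], [-0.0, 0.001, -1.0]]
force: [-0.1, -0.3, -1.0]
gripper_width: 0.31
gripper_force: 30.0
```

```bash
python3 - <<'E' 2>/dev/null
from h import *
o=env.get_obs(); print(o['tcp_pos'],o['force'])
s,_,_=grab('side'); cv2.imwrite('pics/s4.png',cv2.resize(s[270:390,210:350],None,fx=4,fy=4,interpolation=2))
E
```

```text
[0.56568108 0.34609763 0.10779631] [-0.13406162 -0.28393094 -0.9592544 ]
```

View pics/s4.png

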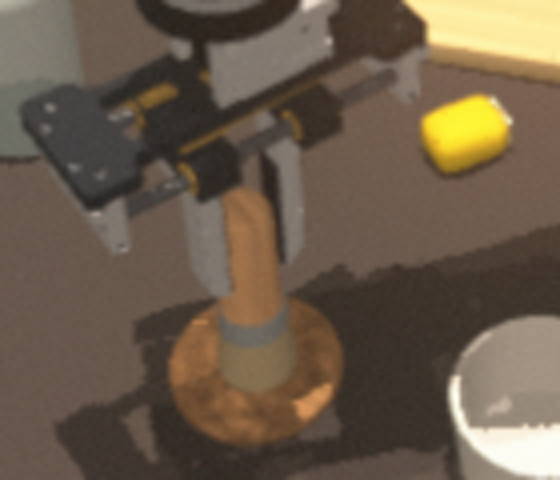

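The brush is over the coaster, upright and within its edge (crop 258,375), about 2 mm above. I'll lower it, check contact and release.

Call:
play_rows([
  [0,0,0.001,0,0,0,0],
  [0,0,0.002,0,0,0,0],
  [0,0,0.002,0,0,0,0],
  [0,0,0.002,0,0,0,0],
  [0,0,0.002,0,0,0,0],
])

```text
time: 45.53
tcp_pos: [0.5656, 0.3461, 0.1053]
tcp_rot: [[-0.777, 0.63, 0.0], [0.63, 0.777, 0.0], [-0.0, 0.0, -1.0]]
force: [1.2, 0.4, 0.6]
gripper_width: 0.314
gripper_force: 30.0
```

Call:
play_rows([
  [0,0,0,0,0,0,0.34],
  [0,0,0,0,0,0,0.36],
  [0,0,0,0,0,0,0.4],
  [0,0,0,0,0,0,0.45],
  [0,0,0,0,0,0,0.55],
  [0,0,0,0,0,0,0.65],
  [0,0,0,0,0,0,0.65],
  [0,0,0,0,0,0,0.65],
  [0,0,0,0,0,0,0.65],
])

```text
time: 46.28
tcp_pos: [0.5655, 0.346, 0.1051]
tcp_rot: [[-0.777, 0.63, -0.0], [0.63, 0.777, 0.0], [0.0, -0.0, -1.0]]
force: [-0.5, -0.9, 0.1]
gripper_width: 0.648
gripper_force: 0.0
```

Call:
play_rows([
  [0,0,-0.01,0,0,0,0.65],
  [0,0,-0.03,0,0,0,0.65],
  [0,0,-0.05,0,0,0,0.65],
  [0,0,-0.08,0,0,0,0.65],
  [0,0,-0.11,0,0,0,0.65],
  [0,0,-0.13,0,0,0,0.65],
  [0,0,-0.13,0,0,0,0.65],
])

```text
time: 46.87
tcp_pos: [0.5665, 0.3466, 0.2413]
tcp_rot: [[-0.777, 0.63, 0.007], [0.63, 0.777, 0.004], [-0.003, 0.007, -1.0]]
force: [-0.3, 0.1, 1.7]
gripper_width: 0.647
gripper_force: 0.0
```

Call:
play_rows([
  [-0.1,-0.2,0,0,0,0,0.65],
  [-0.1,-0.2,0,0,0,0,0.65],
  [-0.1,-0.2,0,0,0,0,0.65],
  [-0.1,-0.2,0,0,0,0,0.65],
  [-0.1,-0.2,0,0,0,0,0.65],
  [-0.1,-0.2,0,0,0,0,0.65],
  [-0.1,-0.2,0,0,0,0,0.65],
  [-0.1,-0.2,0,0,0,0,0.65],
])

```text
time: 47.53
tcp_pos: [0.5172, 0.1272, 0.2355]
tcp_rot: [[-0.776, 0.631, 0.001], [0.631, 0.776, 0.0], [-0.0, 0.001, -1.0]]
force: [0.9, 0.4, 0.6]
gripper_width: 0.65
gripper_force: 0.0
```

```bash
python3 - <<'E' 2>/dev/null
from h import *
print(env.get_obs()['time'],env.get_obs()['tcp_pos'])
im,_,_=grab('top'); s,_,_=grab('side')
cv2.imwrite('pics/f.png',np.hstack([cv2.resize(im[150:310,100:500],(480,300)),cv2.resize(s[140:440,200:480],(320,300))])); scene()
E
```

```text
47.5333 [0.51723181 0.12724726 0.23548423]
pot rim top ((412.8709716796875, 359.829345703125), 46.535888671875) 0.0544
pot rim side ((412.2182312011719, 361.4584655761719), 46.805442810058594) 0.0542
brush t (0.12, 0.135) 72 [0.5656 0.3427 0.1248] [0.5524 0.3297 0.12  ] [0.5811 0.3548 0.133 ]
brush t (0.07, 0.12) 54 [0.5621 0.3369 0.0998] [0.5523 0.3295 0.0714] [0.5819 0.3559 0.1199]
brush s (0.12, 0.135) 125 [0.5661 0.3482 0.124 ] [0.5538 0.3351 0.12  ] [0.5796 0.36   0.128 ]
brush s (0.07, 0.12) 264 [0.5627 0.3559 0.0963] [0.5519 0.3373 0.07  ] [0.5822 0.3618 0.1196]
coaster ((568.5242919921875, 345.35528564453125), 47.43448257446289) ((568.2103881835938, 345.49542236328125), (92.29045104980469, 93.92979431152344), 103.41268157958984)
board ((534.83544921875, -1.0997772216796875), (250.7384033203125, 202.049072265625), 1.5815010070800781)
```

View pics/f.png

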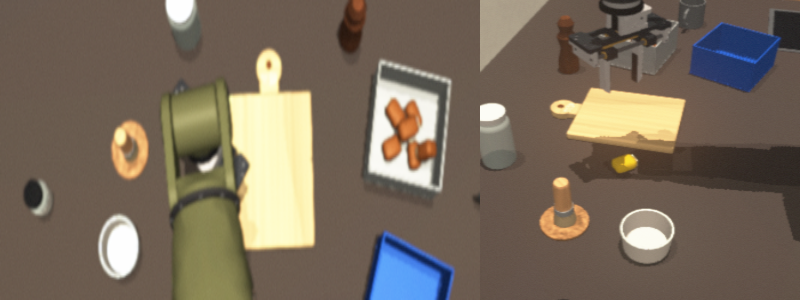

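The final view shows the brush upright on its coaster (right half, 562,205). The pot is upright at (647,235), six ends are in the steel bin at (407,135), and the board is clear. I'm handing the job in.

```bash
python3 -c "
from h import *
print(job.finish_job())"
```

```text
the job is handed in; nothing more can be done
None
```

The job is handed in; no verdict came back. The last views show all six bread ends in the steel bin and the brush standing upright on its coaster, after a dip and two gentle dabs (about 2.5–4 N) on each half of the board; the pot stayed upright, and I didn't touch the jar, mill, mug or spice jar.

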